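# Right the toppled thinner bottle into its gated stand

### The job

The dark olive thinner bottle has been knocked over on the bench. Swing the gate of the bottle stand wide open, set the bottle gently upright on the stand's mat, in the free place under the jar shelf and beside the black-capped jar, and then swing the gate fully shut in front of it, leaving the jars and cup on the stand and the dropper bottle beside it standing where they are.

Things in the scene. Friction and masses are not known exactly. Their poses are not given: they have to be found in the camera images.
- bottle: Flat-sided dark olive thinner bottle with a white cap and a yellow-topped label, 44 mm (its x) x 67 mm (its y) x 132 mm (its z), 0.18 to 0.36 kg. Origin at the centre of its underside; z runs along it to the cap. Flat sides up to about 95 mm; cap 30 mm in diameter from 112 mm up. It starts lying on a narrow side (its y vertical; 44 mm wide and 67 mm high as it lies), cap roughly to the right (-y).
- stand: Grey sheet-steel bottle stand, fixed, 172 mm wide (its y), 170 mm deep (its x from -83 to +87 mm), open at the front (-x). Origin at table height in its middle; x to its back, y to its left seen from the robot. Mat top 6 mm above the table. Side cheeks 34 mm high at y = -84 and +84 mm, front tray lip 11 mm high at x = -82 mm, back panel at x = +84 mm.
- shelf_edge (a point): Middle of the front edge of the stand's jar shelf, 203 mm above the table, at x = +20, y = 0 mm in the stand's frame. The shelf runs from here to the back over the whole width, lip to 215 mm, jars up to 260 mm. It leaves no room for an upright gripper above the bay; one leaning 35 to 50 degrees towards the open front has room.
- bay (a point): Middle of the free place on the stand's mat, on the mat's top, at x = +22, y = -22 mm in the stand's frame (axes as the stand).
- gate (a joint): Angle of the stand's gate: 0 = shut across the front, grows as the free end swings out towards the robot, then to the right, to 2.1 rad. Two steel rails 42 and 66 mm above the table, 156 mm long, on a vertical hinge at x = -60, y = -80 mm in the stand's frame (free end to +y when shut). Friction hinge (0.5 N at the knob): stays where it is left.
- gate_knob (a point): Middle of the gate's upright red knob, 92 mm above the table; the knob is 16 to 19 mm in diameter, from 72 to 110 mm above the table, 128 mm from the hinge axis and 24 mm from the gate's free end.
- bay_jar: Paint jar with a black cap, 34 mm in diameter, 56 mm high, standing on the mat in the back left corner of the stand (x = +56, y = +58 mm in its frame). Origin under its middle.
- red_jar: Paint jar with a red cap, 36 x 52 mm, on the jar shelf, right. Origin under its middle.
- yellow_jar: Paint jar with a yellow cap, 36 x 52 mm, on the jar shelf, middle. Origin under its middle.
- white_cup: Small white mixing cup, 43 x 32 mm, on the jar shelf, left. Origin under its middle.
- dropper: Small amber dropper bottle with a black top, 34 mm in diameter, 102 mm high, standing on the table to the right of the stand: leave it standing. Origin under its middle.

How it is judged:
On the way, in this order (a step that is already met when the one before it is completed fails the run):
1. the gate is swung wide open (past 1.2 rad) before the bottle goes in (value of joint gate above 1.2 rad and horizontal distance between bottle and bay above 0.1 m), for 0.2 s.
2. the bottle stands upright in the free place on the mat, let go of, the gate still open (angle between bottle's own z axis and vertical below 0.1 rad and x of bottle in the frame of stand above -0.02 m and y of bottle in the frame of stand between -0.066 and 0.03 m and z of bottle in the frame of stand below 0.012 m and contact force between bottle and the fingers below 0.1 N and value of joint gate above 0.5 rad), for 0.3 s.
At the end, for the whole second after the job is handed in: The bottle stands upright (within 0.1 rad) on the mat of the stand, at rest and let go of, its middle between x = -20 and +60 mm and y = -66 and +30 mm in the stand's frame, and the gate is shut (below 0.08 rad) (value of joint gate below 0.08 rad and angle between bottle's own z axis and vertical below 0.1 rad and x of bottle in the frame of stand between -0.02 and 0.06 m and y of bottle in the frame of stand between -0.066 and 0.03 m and z of bottle in the frame of stand below 0.012 m and linear speed of bottle below 0.02 m/s and contact force between bottle and the fingers below 0.1 N); the robot touches nothing.
It fails at once if the black-capped jar in the stand is tipped or pushed more than 25 mm (angle between bay_jar's own z axis and vertical above 0.35 rad or distance of bay_jar from where it was at the start of the episode above 0.025 m).
It fails at once if a jar or the cup on the shelf is tipped or pushed more than 25 mm (angle between any of red_jar, yellow_jar, white_cup's own z axis and vertical above 0.35 rad or distance of any of red_jar, yellow_jar, white_cup from where it was at the start of the episode above 0.025 m).
It fails at once if the dropper bottle is knocked over or pushed more than 30 mm (angle between dropper's own z axis and vertical above 0.4 rad or distance of dropper from where it was at the start of the episode above 0.03 m).
It fails at once if the bottle is dropped from more than about 8 mm, or knocked flying: it moves at over 0.4 m/s while not held (contact force between bottle and the fingers below 0.1 N and linear speed of bottle above 0.4 m/s).
It also fails if it takes over 72 s, if anything falls off the work surface, if the arm or the gripper's body presses on something with over 40 N, if the wrist force passes 120 N, or if a joint passes its speed limit or range.

### The arm

A 6-joint arm with a two-finger parallel gripper is mounted at the origin on a cart in front of the work surface, level with it; the furniture and walls round the work are solid. World frame = base frame: x ahead of the robot, y to its left, z up, the work surface at z = 0. Lengths are in m, angles in rad, forces in N, time in s.
With the tool pointing down it reaches from about 0.35 to 0.875 m from the base axis. Payload 4.2 kg.
Tool frame: the origin (TCP) lies at the very end of the fingers, on their centre line; the grasp point (between the pads) lies 19 mm behind it; z points along the fingers, y is the line along which they close (so a half turn about z gives the same grasp; the last joint's range is limited). The gripper opens to 85 mm and grips with 20 to 120 N. Pads are 22 mm wide; open, the fingers measure 114 mm over their backs; the gripper's body (76 mm by 85 mm) begins 54 mm behind the grasp point. The pads swing forward as they close: fully open they stand 13 mm farther back than shut.
Start: joints at [1.501, 0.385, 0.008, 0, -1.194, -0.259], TCP at [0.202, 0.592, 0.231] pointing down, gripper open.
Joint ranges: [-3.14, 3.14], [-1.21, 2.06], [-1.07, 1.41], [-3.16, 2.05], [-2.99, -0.16], [-3.1, 3.1]. Speed limits (rad/s): [2.79, 2.79, 3.14, 3.14, 3.14, 3.14].

### API

Orientations are given as a rotation vector (axis times angle).
In Python, from bench import r gives the robot as it stands. The module is installed in compiled form; this text tells all that it offers. Calls block until the motion is done:
- r.reach(position, orientation): joint-space move of the TCP to a pose.
- r.move_l(position, orientation=None, velocity=0.15): straight line of the TCP; orientation=None keeps the orientation; velocity is the mean speed in m/s.
- r.goto_joints(angles): joint-space move.
- r.command_gripper(opening, squeeze=None): opening from 0.0 (shut) to 1.0 (fully open); squeeze is the grip in N (None keeps the last); returns when the fingers have stopped.
- r.wait(seconds).
- r.solve_ik(position, orientation): joint angles nearest the present ones, or None.
- r.read_state(): the state.
- r.snapshot(name): name is "scene" or "top" or "wrist"; returns the picture (400x640x3 uint8, blue, green, red); there is no depth.
- r.camera_info(name): a dict with "fx", "fy", "cx", "cy" (pixels), "position" and "rotation" of the camera in the world. Camera axes: x right, y down, z forward; pixel columns grow to the right and rows downward; lengths in m; the calibration is good to about 2 mm. A picture is of the moment at which its call begins: read the wrist's pose just before it. camera_info takes no time and is no camera call; for the wrist camera it gives the pose at the moment of the call.
A pose or a line that the arm cannot do raises r.MotionError and nothing moves.
- r.sign_off(): hands the job in; it is judged then, once.
The state is a dict: "time": time; "joint_positions": joint angles; "dq": joint speeds; "joint_efforts": joint torques, N m; "position": TCP position; "eef_rot": TCP orientation; "wrist_force": force on the tool from outside, world axes, zero at the start; "wrist_torque": the same for the moment, N m; "finger_gap": opening from 0.0 (shut) to 1.0 (fully open); "grasp_force": force on a finger pad.
Only numpy, scipy, OpenCV 4.12 (cv2) and the standard library are available. Lean on these libraries where they do the work, as an engineer would, in place of code of your own. Each camera call takes 0.05 s, during which the arm holds its last target. There are 200 camera calls.

## Working session

There is one attempt and no reset: what is moved stays moved. The work goes in short steps, each a Python script; the robot and the scene stay as the last script left them, time stands still between calls to the robot, and variables do not carry over. Pictures are saved under pics/ and viewed, at most 10 in all, crops included, and the job is handed in when it is done.

```bash
mkdir -p pics; python3 - <<'E'
from bench import r
import cv2
for n in("scene","top"):
    cv2.imwrite(f"pics/{n}0.png",r.snapshot(n)); print(n,r.camera_info(n))
s=r.read_state();print(s["time"],s["position"],s["eef_rot"],s["finger_gap"])
E
```

```text
scene {'fx': 374.49381827586416, 'fy': 374.49381827586416, 'cx': 322.2226003166987, 'cy': 202.97937717230292, 'position': array([ 0.01443581, -0.37720433,  0.78282961]), 'rotation': array([-2.09271798,  1.11544569, -0.48805834])}
top {'fx': 375.49520341260444, 'fy': 375.49520341260444, 'cx': 316.123623724629, 'cy': 197.57315497009165, 'position': array([0.48809448, 0.00136857, 1.13772318]), 'rotation': array([-2.17426157,  2.17215297, -0.10315284])}
0.1 [0.20163287 0.59103436 0.23033845] [ 3.09728798e+00 -5.14049727e-01 -2.84818346e-04] 1.0042060807956799
```

View pics/scene0.png

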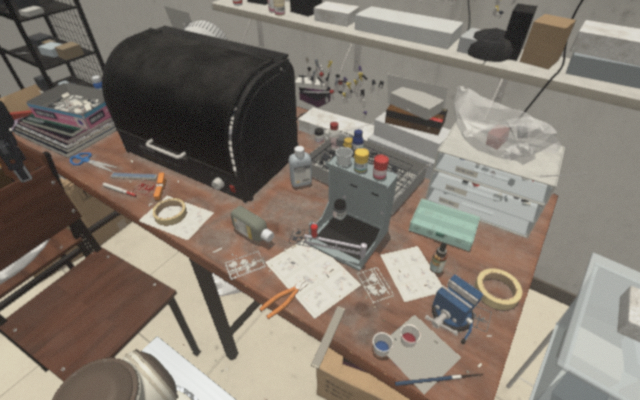

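View pics/top0.png

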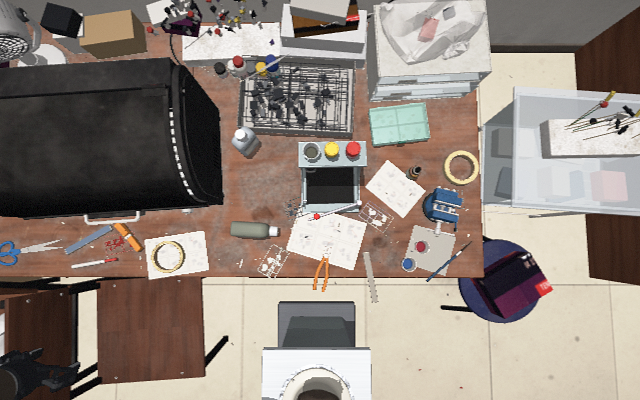

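The top view shows the bottle at about (255,230) with its cap at 277, the stand at (333,175), the knob at (317,216) and the dropper at (415,172). The gate is ajar. I'll zoom in.

```bash
python3 - <<'E'
import cv2
t=cv2.imread("pics/top0.png")[125:265,220:430]; s=cv2.imread("pics/scene0.png")[130:280,220:460]
cv2.imwrite("pics/topz.png",cv2.resize(t,None,fx=3.8,fy=3.8,interpolation=cv2.INTER_CUBIC))
cv2.imwrite("pics/scenez.png",cv2.resize(s,None,fx=3.3,fy=3.3,interpolation=cv2.INTER_CUBIC))
E
```

```text
(no output)
```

View pics/topz.png

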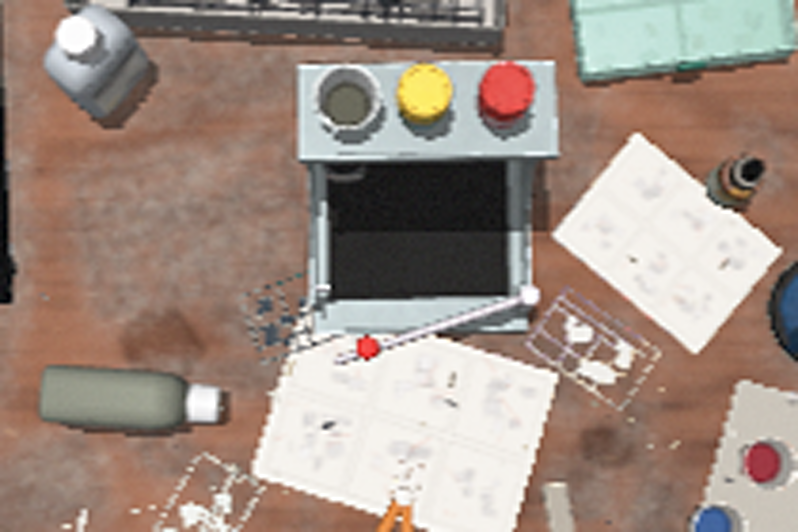

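View pics/scenez.png

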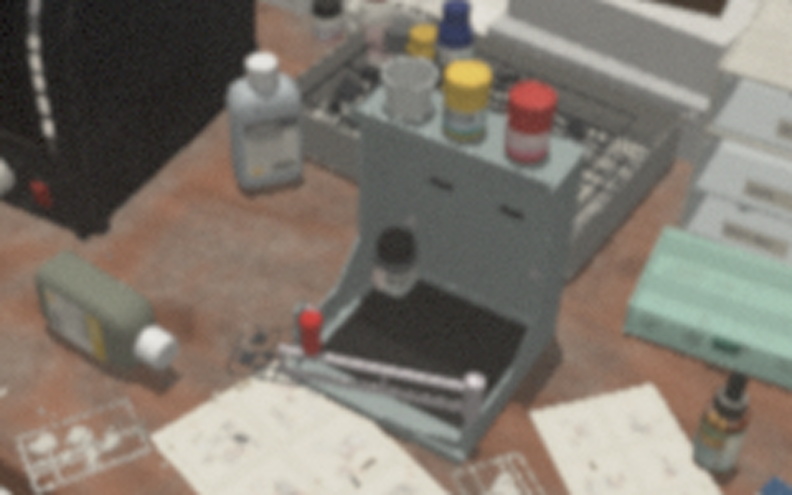

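The zooms (topz coordinates) give:
- **Knob top:** (368,348).
- **Hinge post:** (531,296).
- **Tray-lip front corners:** (313,333) and (527,330).
- **Shelf front corners:** (298,160) and (557,158).
- **Bottle:** outline from (41,395) to its cap end at (228,405).
- **Dropper top:** (755,168).

The gate is about 0.3 rad open.

```bash
cat >h.py <<'E'
from bench import r
import numpy as np, cv2
from scipy.spatial.transform import Rotation as R
def ray(cam,u,v,z):
    c=r.camera_info(cam); d=R.from_rotvec(c["rotation"]).apply([(u-c["cx"])/c["fx"],(v-c["cy"])/c["fy"],1])
    p=np.array(c["position"]); return p+d*(z-p[2])/d[2]
def proj(cam,P):
    c=r.camera_info(cam); q=R.from_rotvec(c["rotation"]).inv().apply(np.atleast_2d(P)-c["position"])
    return np.c_[q[:,0]/q[:,2]*c["fx"]+c["cx"],q[:,1]/q[:,2]*c["fy"]+c["cy"]]
E
python3 - <<'E'
from h import *
np.set_printoptions(precision=4,suppress=True)
for n,u,v,z in [("knobtop",368,346,.110),("hinge",531,295,.075),("lipL",313,333,.005),("lipR",527,330,.005),("shL",298,159,.209),("shR",557,157,.209),("shBL",298,64,.209),("shBR",555,62,.209),
 ("botA",43,367,.06),("botB",40,419,.06),("shoulA",180,373,.06),("shoulB",180,432,.06),("botendmid",41,393,.06),("capend",221,404,.0485),("capbase",188,404,.0485),("droptop",755,168,.102)]:
    print(n,ray("top",220+(u+.5)/3.8-.5,125+(v+.5)/3.8-.5,z))
for n,u,v,z in [("S knobtop",311,314,.110),("S hingetop",473,380,.075),("S shR",572,185,.203),("S shL",360,110,.203),("S lipR",462,458,.0),("S capc",158,346,.0335),("S botcorner",38,290,.067),("droptop",738,378,.102)]:
    print(n,ray("scene",220+(u+.5)/3.3-.5,130+(v+.5)/3.3-.5,z))
E
```

```text
knobtop [ 0.5357 -0.      0.11  ]
hinge [ 0.5755 -0.1218  0.075 ]
lipL [0.5508 0.0435 0.005 ]
lipR [ 0.5534 -0.1265  0.005 ]
shL [0.6543 0.0464 0.209 ]
shR [ 0.6558 -0.1243  0.209 ]
shBL [0.718  0.0467 0.209 ]
shBR [ 0.7196 -0.1238  0.209 ]
botA [0.5219 0.245  0.06  ]
botB [0.4829 0.2464 0.06  ]
shoulA [0.5175 0.1416 0.06  ]
shoulB [0.4733 0.141  0.06  ]
botendmid [0.5024 0.2461 0.06  ]
capend [0.4943 0.1116 0.0485]
capbase [0.4943 0.1367 0.0485]
droptop [ 0.667  -0.2842  0.102 ]
S knobtop [ 0.5391 -0.0014  0.11  ]
S hingetop [ 0.578 -0.122  0.075]
S shR [ 0.6787 -0.1366  0.203 ]
S shL [0.6685 0.0405 0.203 ]
S lipR [ 0.5627 -0.1271  0.    ]
S capc [0.4993 0.1245 0.0335]
S botcorner [0.4705 0.2232 0.067 ]
droptop [ 0.6653 -0.2901  0.102 ]
```

Stand at about (0.635,-0.040) with yaw 0.01. Hinge (0.576,-0.121), knob (0.537,0), gate about 0.29 rad. Bottle base at (0.502,0.246), axis towards (-0.06,-1). Next I check that the key poses are reachable, then open the gate.

```bash
cat >>h.py <<'E'
S=np.array([.635,-.040]); YAW=.01
def st(x,y,z=0): c,s=np.cos(YAW),np.sin(YAW); return np.array([S[0]+c*x-s*y,S[1]+s*x+c*y,z])
H=np.array([.576,-.121])
def knob(g,z): a=g+YAW; return np.array([H[0]-.128*np.sin(a),H[1]+.128*np.cos(a),z])
def ori(zdir,ydir):
    z=np.array(zdir,float);z/=np.linalg.norm(z);y=np.array(ydir,float);y-=z*(y@z);y/=np.linalg.norm(y)
    return R.from_matrix(np.c_[np.cross(y,z),y,z]).as_rotvec()
def gori(g,f=1): a=g+YAW; return ori([0,0,-1],[-f*np.cos(a),-f*np.sin(a),0])
TH=np.radians(52)            # tool vs bottle axis
B0=np.array([.502,.246,0]); AX=np.array([-.06,-1,0]);AX/=np.linalg.norm(AX)
def lying(f=1): # grasp orientation
    zt=-AX*np.cos(TH)+np.array([0,0,-np.sin(TH)]); return ori(zt,f*np.cross(AX,[0,0,1])),zt
def upright(f=1):
    fw=st(1,0)-st(0,0); zt=fw*np.sin(TH)+np.array([0,0,-np.cos(TH)])
    # lying: up=-(y part of zt), AX=bottle z ; closing axis = AX x up ; standing: AX->up, up->-fw
    return ori(zt,f*np.cross([0,0,1],-fw)),zt
GR=B0+AX*.072+np.array([0,0,.0375])
E
python3 - <<'E'
from h import *
np.set_printoptions(precision=3,suppress=True)
for f in(1,-1):
    for g in(.29,1,1.9): print("gate",f,g,r.solve_ik(knob(g,.078),gori(g,f)))
    o,z=lying(f); print("lie",f,r.solve_ik(GR+.019*z,o),r.solve_ik(GR-.1*z,o))
    o,z=upright(f); p=st(.022-.004,-.022,.006+.072)+.019*z; print("up",f,r.solve_ik(p,o),r.solve_ik(p+[-.2,0,.1],o))
E
```

```text
gate 1 0.29 [ 0.304  0.404 -0.402  0.    -0.765 -0.004]
gate 1 1 [ 0.234  0.308 -0.564  0.    -0.698  0.776]
gate 1 1.9 [-0.008  0.327 -0.533 -0.    -0.71   1.918]
lie 1 [ 0.199  0.519 -0.288 -0.944 -0.825  0.428] [ 0.085  0.359 -0.261 -0.802 -1.012  0.318]
up 1 [-0.345  0.486 -0.392 -2.141 -0.331 -2.322] None
gate -1 0.29 None
gate -1 1 [ 0.234  0.308 -0.564  0.    -0.698 -2.365]
gate -1 1.9 [-0.008  0.327 -0.533  0.    -0.71  -1.223]
lie -1 [ 0.199  0.519 -0.288 -0.944 -0.825 -2.714] [ 0.085  0.359 -0.261 -0.802 -1.012 -2.824]
up -1 [-0.345  0.486 -0.392 -2.141 -0.331  0.82 ] None
```

```bash
python3 - <<'E'
from h import *
np.set_printoptions(precision=2,suppress=True)
def pose(th,psi,x,z,hgt=.072):
    fw=np.array([np.cos(psi),np.sin(psi),0]); zt=fw*np.sin(th)-np.array([0,0,np.cos(th)])
    b=st(.022,-.022,.006)+np.array([x,0,z]); return b+[0,0,hgt]-fw*.004+.019*zt, ori(zt,np.cross([0,0,1],-fw))
for th in(42,47,52,57):
  for psi in(-40,-20,0,20,40):
    out=[]
    for x,z in((0,0),(0,.03),(-.06,.03),(-.12,.03),(-.12,.1),(-.2,.1)):
        p,o=pose(np.radians(th),np.radians(psi),x,z); q=r.solve_ik(p,o); out.append("--" if q is None else str(np.array(q)[3:]))
    print(th,psi,*out)
E
```

```text
42 -40 -- -- -- -- [ 1.99 -0.48 -1.02] --
42 -20 -- -- [-3.04 -0.22 -1.64] [-2.89 -0.23 -1.75] -- --
42 0 -- -- -- -- -- --
42 20 [-1.03 -0.34  2.92] [-0.92 -0.34  2.77] [-1.02 -0.35  2.91] [-1.11 -0.37  3.04] [-0.78 -0.37  2.62] [-0.82 -0.38  2.67]
42 40 [-1.   -0.66 -3.09] -- [-1.   -0.68 -3.07] [-1.04 -0.68 -2.98] [-0.9  -0.74  3.08] --
47 -40 -- -- -- -- -- --
47 -20 -- -- [-3.07 -0.4  -1.61] [-2.97 -0.44 -1.66] -- --
47 0 -- -- -- -- -- --
47 20 [-1.3  -0.4  -3.04] [-1.18 -0.39  3.09] [-1.28 -0.42 -3.05] [-1.36 -0.46 -2.91] [-1.04 -0.42  2.93] [-1.09 -0.46  3.02]
47 40 [-1.15 -0.71 -2.92] [-1.09 -0.72 -3.  ] [-1.14 -0.73 -2.9 ] [-1.18 -0.75 -2.81] [-1.04 -0.79 -3.04] [-1.05 -0.82 -2.96]
52 -40 -- -- -- -- -- --
52 -20 -- -- [-3.09 -0.57 -1.59] [-2.99 -0.63 -1.62] [-2.89 -0.31 -1.75] [-2.54 -0.22 -2.06]
52 0 [-2.17 -0.33 -2.29] [-1.89 -0.21 -2.66] [-2.05 -0.32 -2.41] [-2.1  -0.41 -2.29] -- --
52 20 [-1.55 -0.49 -2.74] [-1.44 -0.47 -2.89] [-1.51 -0.51 -2.75] [-1.56 -0.56 -2.63] [-1.28 -0.5  -3.05] [-1.31 -0.56 -2.96]
52 40 [-1.28 -0.77 -2.76] [-1.23 -0.78 -2.85] [-1.27 -0.8  -2.75] [-1.29 -0.82 -2.65] [-1.16 -0.85 -2.89] [-1.17 -0.89 -2.8 ]
57 -40 -- -- -- -- -- --
57 -20 [-3.16 -0.76 -1.56] -- [-3.09 -0.75 -1.58] [-3.01 -0.83 -1.6 ] [-2.95 -0.51 -1.68] [-2.7  -0.47 -1.84]
57 0 [-2.4  -0.54 -1.99] [-2.29 -0.44 -2.15] [-2.3  -0.53 -2.07] [-2.28 -0.62 -2.  ] [-1.88 -0.32 -2.61] [-1.82 -0.39 -2.61]
57 20 [-1.74 -0.6  -2.49] [-1.65 -0.57 -2.63] [-1.7  -0.63 -2.51] [-1.72 -0.69 -2.4 ] [-1.49 -0.6  -2.78] [-1.48 -0.68 -2.71]
57 40 [-1.39 -0.84 -2.62] [-1.35 -0.84 -2.7 ] [-1.38 -0.87 -2.61] [-1.39 -0.9  -2.51] [-1.28 -0.91 -2.74] [-1.27 -0.97 -2.66]
```

The upright pose with heading psi≈25° and a 52° lean is continuous for the arm, so I'll use that. Opening the gate now.

```bash
cat >>h.py <<'E'
PSI=np.radians(25)
def place(x,y,z,f=1,hgt=.072,dx=.004): # bottle base at stand x,y ; z over table
    fw=np.array([np.cos(PSI),np.sin(PSI),0]); zt=fw*np.sin(TH)-np.array([0,0,np.cos(TH)])
    return st(x,y,z)+[0,0,hgt]-fw*dx+.019*zt, ori(zt,f*np.cross([0,0,1],-fw))
E
python3 - <<'E'
from h import *
np.set_printoptions(precision=3,suppress=True)
def s(t): q=r.read_state(); print(t,round(q["time"],2),np.array(q["position"]),np.array(q["wrist_force"]),q["finger_gap"],q["grasp_force"])
r.reach([.38,.2,.3],gori(.29)); r.reach(knob(.29,.19),gori(.29)); r.command_gripper(.6,20)
r.move_l(knob(.29,.080)); s("down")
r.command_gripper(.0,20); s("grip")
for g in np.linspace(.29,2.0,11)[1:]: r.move_l(knob(g,.080),gori(g),velocity=.1)
s("open"); r.command_gripper(.6); r.move_l(knob(2.0,.2),velocity=.25); s("up")
cv2.imwrite("pics/top1.png",cv2.resize(r.snapshot("top")[125:265,220:430],None,fx=3.8,fy=3.8,interpolation=cv2.INTER_CUBIC))
E
```

```text
down 4.09 [0.539 0.001 0.081] [0.586 0.11  0.59 ] 0.5981695992950432 0.0
grip 4.5 [0.539 0.001 0.081] [-1.21   1.428  4.093] 0.19221802915645803 19.519370972266188
open 8.17 [ 0.46  -0.176  0.081] [-3.378 -2.599  8.369] 0.19202265155076842 19.754855120700086
up 9.22 [ 0.46  -0.175  0.2  ] [ 0.453  0.705 -0.931] 0.5960218475836362 0.0
```

View pics/top1.png

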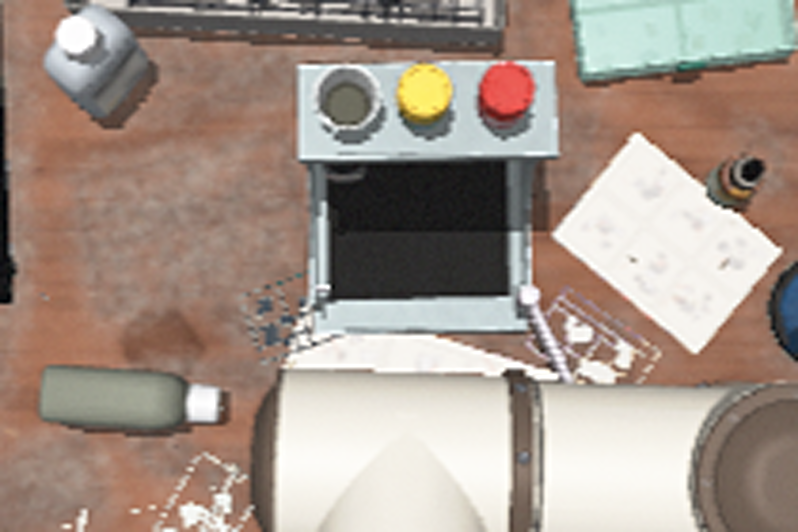

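The gate is wide open: the hinge rail runs from (530,296) to lower right. The bottle hasn't moved. Grasping the bottle next.

```bash
cat >>h.py <<'E'
np.set_printoptions(precision=3,suppress=True)
def s(t): q=r.read_state(); print(t,round(q["time"],2),np.array(q["position"]),np.array(q["wrist_force"]),np.array(q["joint_positions"]),q["finger_gap"],q["grasp_force"])
E
python3 - <<'E'
from h import *
o,z=lying(1)
r.move_l([.42,-.05,.3],velocity=.3)
r.reach(GR-.12*z,o); r.command_gripper(1.0,50); s("pre")
r.move_l(GR+.019*z,velocity=.1); s("at")
r.command_gripper(0,50); s("grip")
cv2.imwrite("pics/g.png",r.snapshot("scene")[130:280,180:420].repeat(3,0).repeat(3,1))
E
```

```text
pre 11.71 [0.493 0.101 0.132] [-0.037 -0.251  0.407] [ 0.064  0.336 -0.249 -0.782 -1.048  0.304] 1.0027449928555605 0.0
at 13.25 [0.499 0.186 0.023] [-0.284 -0.999 -0.598] [ 0.199  0.518 -0.288 -0.944 -0.825  0.428] 0.9972560073174214 0.0
grip 13.71 [0.499 0.186 0.023] [ 0.005 -1.432  3.095] [ 0.199  0.518 -0.288 -0.943 -0.825  0.428] 0.5076470149872695 51.174428367521614
```

View pics/g.png

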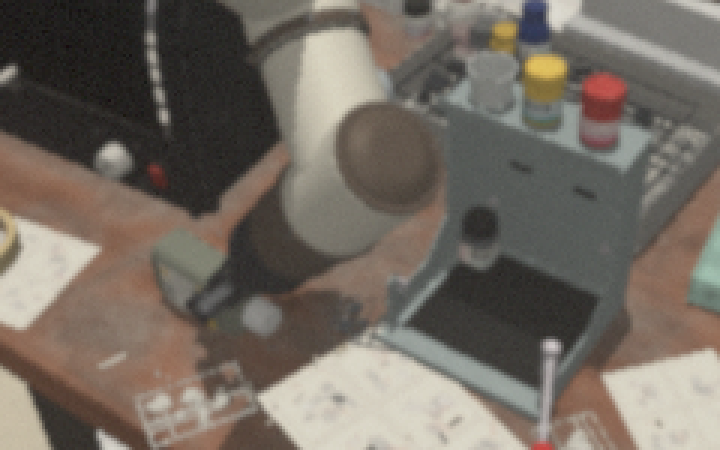

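The gap is 43 mm, so the bottle is gripped on its flat sides. I'll lift it, stand it up away from the furniture, and check.

```bash
python3 - <<'E'
from h import *
r.command_gripper(0,70)
r.move_l(GR+[0,0,.06],velocity=.1); s("lift")
o,_=lying(1)
r.move_l([.43,.16,.26],velocity=.2)
p,o2=place(-.15,.06,.12); q=r.solve_ik(p,o2); print(q)
r.reach(p,o2); s("upr")
p,o2=place(-.12,-.024,.035); print(r.solve_ik(p,o2))
r.move_l(p,o2,velocity=.15); s("front")
cv2.imwrite("pics/u.png",r.snapshot("scene")[100:280,200:440].repeat(3,0).repeat(3,1))
E
```

```text
lift 14.88 [0.497 0.174 0.097] [ 0.453  0.305 -2.259] [ 0.202  0.388 -0.269 -0.845 -0.92   0.272] 0.5058208367630895 70.94973074302281
NoneTraceback (most recent call last):
  File "<stdin>", line 7, in <module>
bench.MotionError: the arm cannot take that pose within its joint ranges
```

```bash
python3 - <<'E'
from h import *
for x in(-.08,-.12,-.16):
  for y in(-.024,.02,.06):
    for z in(.035,.08,.13):
      for f in (1,-1):
        q=r.solve_ik(*place(x,y,z,f)); print(x,y,z,f,q if q is not None else None) if q is not None else 0
E
```

```text
-0.08 -0.024 0.035 1 [-0.384  0.362 -0.422 -1.472 -0.618 -2.679]
-0.08 -0.024 0.035 -1 [-0.384  0.362 -0.422 -1.472 -0.618  0.463]
-0.08 -0.024 0.08 1 [-0.326  0.266 -0.398 -1.33  -0.595 -2.899]
-0.08 -0.024 0.08 -1 [-0.326  0.266 -0.398 -1.33  -0.595  0.243]
-0.08 -0.024 0.13 -1 [-0.262  0.171 -0.371 -1.168 -0.583  0.005]
-0.08 0.02 0.035 1 [-0.306  0.345 -0.454 -1.546 -0.562 -2.657]
-0.08 0.02 0.035 -1 [-0.306  0.345 -0.454 -1.546 -0.562  0.485]
-0.08 0.02 0.08 1 [-0.232  0.244 -0.427 -1.374 -0.521 -2.914]
-0.08 0.02 0.08 -1 [-0.232  0.244 -0.427 -1.374 -0.521  0.227]
-0.08 0.02 0.13 1 [-0.149  0.147 -0.403 -1.174 -0.492  3.085]
-0.08 0.02 0.13 -1 [-0.149  0.147 -0.403 -1.174 -0.492 -0.056]
-0.08 0.06 0.035 1 [-0.233  0.334 -0.478 -1.62  -0.512 -2.631]
-0.08 0.06 0.035 -1 [-0.233  0.334 -0.478 -1.62  -0.512  0.51 ]
-0.08 0.06 0.08 1 [-0.142  0.23  -0.446 -1.416 -0.451 -2.931]
-0.08 0.06 0.08 -1 [-0.142  0.23  -0.446 -1.416 -0.451  0.21 ]
-0.08 0.06 0.13 1 [-0.035  0.13  -0.425 -1.166 -0.4    3.011]
-0.08 0.06 0.13 -1 [-0.035  0.13  -0.425 -1.166 -0.4   -0.131]
-0.12 -0.024 0.035 1 
[... 1440 characters left out ...]
  0.086]
-0.16 0.02 0.035 1 [-0.411  0.268 -0.61  -1.585 -0.632 -2.514]
-0.16 0.02 0.035 -1 [-0.411  0.268 -0.61  -1.585 -0.632  0.627]
-0.16 0.02 0.08 1 [-0.318  0.143 -0.574 -1.412 -0.578 -2.807]
-0.16 0.02 0.08 -1 [-0.318  0.143 -0.574 -1.412 -0.578  0.335]
-0.16 0.02 0.13 -1 [-0.208  0.024 -0.541 -1.202 -0.532  0.012]
-0.16 0.06 0.035 1 [-0.333  0.255 -0.641 -1.676 -0.584 -2.479]
-0.16 0.06 0.035 -1 [-0.333  0.255 -0.641 -1.676 -0.584  0.663]
-0.16 0.06 0.08 1 [-0.215  0.123 -0.597 -1.468 -0.501 -2.821]
-0.16 0.06 0.08 -1 [-0.215  0.123 -0.597 -1.468 -0.501  0.321]
-0.16 0.06 0.13 1 [-0.065  0.    -0.566 -1.197 -0.419  3.061]
-0.16 0.06 0.13 -1 [-0.065  0.    -0.566 -1.197 -0.419 -0.08 ]
```

```bash
python3 - <<'E'
from h import *
p,o2=place(-.16,.0,.08)
q=np.array(r.solve_ik(p,o2)); j=np.array(r.read_state()["joint_positions"]); print(q,j)
assert q[5]<0
r.goto_joints(list(np.r_[j[:3],q[3:]])); s("rot")
r.goto_joints(list(q)); s("upr")
p,o2=place(-.12,-.024,.035); r.move_l(p,o2,velocity=.1); s("front")
cv2.imwrite("pics/u.png",r.snapshot("scene")[100:280,200:440].repeat(3,0).repeat(3,1))
E
```

```text
[-0.367  0.155 -0.559 -1.386 -0.615 -2.799] [ 0.24   0.06  -0.26  -0.705 -1.139 -0.031]
rot 18.27 [0.555 0.279 0.336] [-0.282 -0.568 -2.628] [ 0.24   0.061 -0.26  -1.385 -0.615 -2.799] 0.5086426746501389 71.00085030349601
upr 19.65 [ 0.486 -0.037  0.141] [-0.292  0.192 -1.854] [-0.366  0.155 -0.558 -1.386 -0.615 -2.799] 0.5072111332606782 71.0480806666742
front 20.45 [ 0.525 -0.06   0.096] [-0.894 -0.104 -1.93 ] [-0.436  0.324 -0.497 -1.491 -0.651 -2.609] 0.5022878846951119 71.05841267945223
```

View pics/u.png

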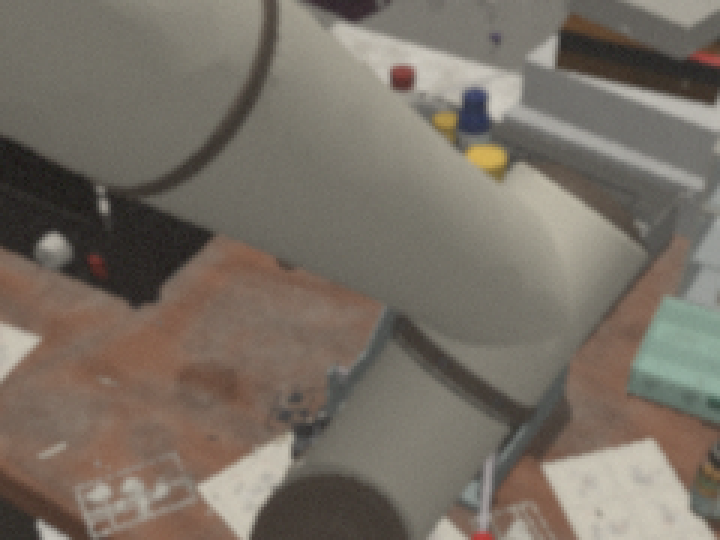

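The arm hides the bottle in this view. The geometry puts the wrist at about x 0.31, well in front of the shelf, so that's only occlusion. I'll check with the top camera as I insert, watching the forces.

```bash
python3 - <<'E'
from h import *
base=np.array(r.read_state()["wrist_force"])
for x in np.linspace(-.12,.015,6)[1:]:
    p,o=place(x,-.024,.030); r.move_l(p,o,velocity=.1)
    d=np.array(r.read_state()["wrist_force"])-base
    if np.linalg.norm(d)>5: print("stop",x,d); break
s("in")
cv2.imwrite("pics/in.png",np.vstack([cv2.resize(r.snapshot("top")[125:225,270:410],None,fx=4,fy=4),cv2.resize(r.snapshot("wrist"),(560,200))]))
E
```

```text
in 22.59 [ 0.66  -0.059  0.09 ] [-0.221 -0.473 -2.667] [-0.283  0.464 -0.237 -1.401 -0.555 -2.846] 0.5004133459047955 71.09800657248215
```

View pics/in.png

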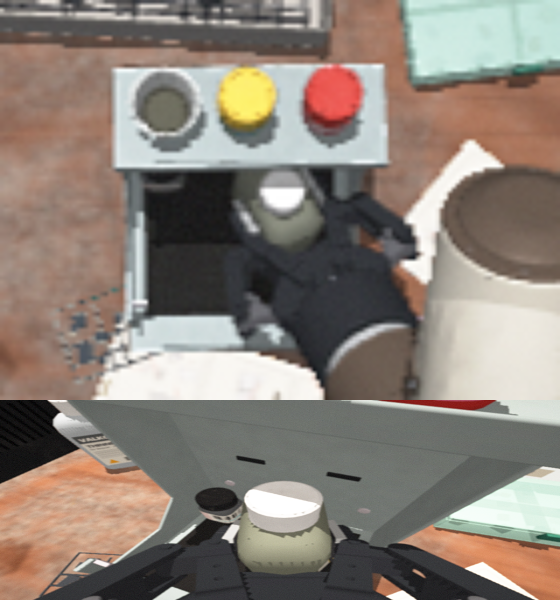

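The bottle is upright in the gripper at the bay, with its cap at (283,192) in the upper picture. It clears the shelf, the jars and the black-capped jar. Lowering until contact.

```bash
python3 - <<'E'
from h import *
base=np.array(r.read_state()["wrist_force"]); z=.030
while z>-.004:
    z-=.004 if z>.0145 else .0015
    p,o=place(.015,-.024,z); r.move_l(p,o,velocity=.03)
    d=np.array(r.read_state()["wrist_force"])-base
    if z<.0145: print(round(z,4),d)
    if d[2]>4: break
s("touch")
g=r.read_state()["finger_gap"]
r.command_gripper(g+.06,20); s("rel1"); r.command_gripper(g+.2); r.wait(.5); s("rel")
cv2.imwrite("pics/rel.png",np.vstack([cv2.resize(r.snapshot("top")[125:225,270:410],None,fx=4,fy=4),cv2.resize(r.snapshot("wrist"),(560,200))]))
E
```

```text
0.014 [ 0.719 -0.08   0.813]
0.0125 [ 1.455 -0.515 -0.031]
0.011 [ 0.202 -0.334  0.002]
0.0095 [0.785 0.744 1.22 ]
0.008 [0.363 0.223 1.31 ]
0.0065 [ 0.13  -0.087  3.434]
0.005 [-1.885 -0.271 10.232]
touch 25.32 [ 0.661 -0.059  0.067] [-2.506 -0.437  7.329] [-0.308  0.509 -0.243 -1.475 -0.568 -2.74 ] 0.5043992141655866 72.0942923578059
rel1 25.55 [ 0.66  -0.059  0.065] [-0.484 -0.233 -0.475] [-0.308  0.511 -0.244 -1.475 -0.566 -2.74 ] 0.5631961006601617 0.0
rel 26.32 [ 0.66  -0.059  0.065] [-0.446  0.03   0.041] [-0.308  0.511 -0.244 -1.475 -0.566 -2.74 ] 0.7044452220649677 0.0
```

View pics/rel.png

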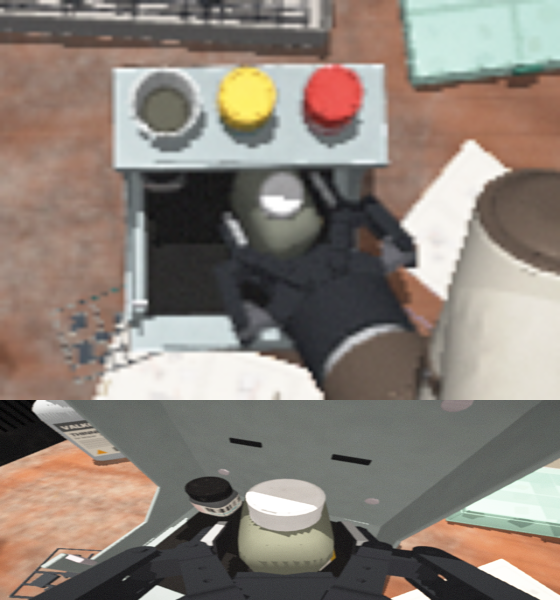

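The bottle stands free with its cap at (283,192), and the finger force is 0. Retreating, then shutting the gate.

```bash
python3 - <<'E'
from h import *
p,o=place(.015,-.024,.005); _,o2=place(0,0,0); zt=R.from_rotvec(o).as_matrix()[:,2]
c=np.array(r.read_state()["position"])
for d in(.17,.15,.13,.11):
    try: r.move_l(c-d*zt,velocity=.12); print("ret",d); break
    except r.MotionError: pass
r.reach([.42,-.10,.30],gori(2.0)); s("clear")
r.command_gripper(.6,20); r.reach(knob(2.0,.2),gori(2.0))
r.move_l(knob(2.0,.080),velocity=.15); r.command_gripper(0,20); s("grip")
cv2.imwrite("pics/c.png",cv2.resize(r.snapshot("top")[125:265,220:430],None,fx=3,fy=3))
for g in np.linspace(2.0,0,13)[1:]: r.move_l(knob(g,.080),gori(g),velocity=.1)
s("shut")
E
```

```text
ret 0.17
clear 31.98 [ 0.42 -0.1   0.3 ] [ 0.519 -0.174  0.486] [ 0.145 -0.001 -0.31  -0.    -1.263  1.865] 0.7131918015050731 0.0
grip 34.19 [ 0.461 -0.176  0.081] [-1.543  1.221  4.949] [-0.034  0.336 -0.51   0.001 -0.724  2.044] 0.19129110398713975 19.510412430827273
shut 38.64 [0.574 0.006 0.081] [-1.109 -1.086  7.791] [ 0.293  0.451 -0.31   0.001 -0.811 -0.278] 0.19370093630933674 19.88067935948493
```

```bash
python3 - <<'E'
from h import *
for g in(-.015,-.03,-.045,-.06):
    r.move_l(knob(g,.080),gori(0),velocity=.03); f=np.array(r.read_state()["wrist_force"]); print(g,f)
    if f[0]<-8: break
r.command_gripper(.5); r.move_l(knob(0,.2),velocity=.15); r.move_l([.42,.12,.32],velocity=.25); r.wait(.5); s("end")
t=cv2.resize(r.snapshot("top")[125:225,270:410],None,fx=3,fy=3); q=cv2.resize(r.snapshot("scene")[130:230,290:430],None,fx=3,fy=3)
cv2.imwrite("pics/end.png",np.vstack([t,q]))
E
```

```text
-0.015 [-5.257  0.316 12.303]
-0.03 [-9.477  2.414 14.618]
end 42.02 [0.42 0.12 0.32] [0.061 0.977 0.007] [ 0.652 -0.002 -0.261  0.    -1.312 -0.643] 0.5001030801513953 0.0
```

View pics/end.png

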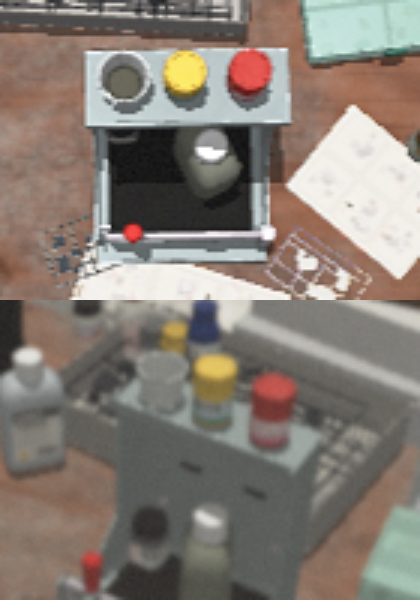

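The gate is shut against its stop, with the knob at (133,233) level with the hinge at (267,233). The bottle stands upright and everything else is in place, so I'm handing in.

```bash
python3 -c "
from bench import r
print(r.sign_off())"
```

```text
the job is handed in; nothing more can be done
None
```

The bottle is standing upright in the free place on the mat with the gate fully shut in front of it; the jars, cup and dropper bottle look undisturbed, and I handed the job in at about 42 s (no verdict was returned).

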